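Clamp a toaster lever in the thickness gauge

TASK

The conveyor toaster's lever with the round boss is to be checked in the bench thickness gauge: lay it on the gauge's base and push it gently between the guide rails, boss first, until it is fully home against the stop under the spindle. Then turn the ratchet thimble on top clockwise until the spindle clamps the boss and the ratchet slips: let it clearly slip, but by no more than a quarter turn. Leave the lever clamped and let go; leave the spare lever and everything else on the table alone.

Things in the scene. Friction and masses are not known exactly. Their poses are not given: they have to be found in the camera images.
- lever: The lever to clamp, loose, 0.12-0.25 kg, rigid: flat steel tongue 18 mm wide, 6 mm thick, with an upright black grip block at one end and a round steel boss (26 mm across, 10 mm thick) at the other, on one flat underside. Origin on the underside below the grip's middle; x along the tongue to the boss, z up. Tongue from x = -22 mm to the boss, whose axis is at x = 120 mm.
- lever_grip (a point): Centre of the lever's grip block, 26 mm above the underside: 44 mm long (lever x), 16 mm wide (lever y), 40 mm tall (6 to 46 mm above the underside). Pinch it across the 16 mm from above. Axes as the lever's.
- lever_boss (a point): Centre of the underside of the lever's boss, 120 mm from the grip. Axes as the lever's.
- spare_grip (a point): Grip block of the spare lever (same grip and tongue, but a shorter plain tongue ending square 75 mm from the grip's middle, no boss). To be left alone.
- seat (a point): Where the boss belongs: the point on the gauge's flat base top (45 mm above the table) right under the spindle; fixed. x is the direction in which the lever is pushed home, z up. The stop's face is at x = +13 mm, so a boss touching it has its axis at x = 0. Two guide rails, 12 mm high, leave a 30 mm wide channel (y = -15 to +15 mm) from x = -45 mm to the stop.
- gauge: The bench gauge, fixed: stone base with rails, stop and an overhead arm. Origin on the table under the spindle, axes as seat's. Base top x = -150 to +65, y = -50 to +50 mm. From x = -45 to -67 mm the rails flare to a mouth about 50 mm wide. The arm, 44 mm wide, spans x = -22 to +61 mm, 44 to 78 mm above the base top, its column x = 35 to 61 mm; in front of it (x < -22) only the rails stand up.
- stop: The steel stop block at the end of the channel, 40 mm wide, 16 mm high, rigid. Origin at the bottom middle of its face, 13 mm past seat; more than 25 N of push on it is too hard.
- spindle_exit (a point): Fixed point at the underside of the gauge arm, 44 mm above seat, where the vertical steel spindle (12 mm across, not rotating) comes out. Its flat lower tip starts anywhere from 14 to 23 mm above the base top (4 to 13 mm above a seated boss) and sinks 20 mm per clockwise turn of the thimble, seen from above. It clamps with about 45 N while the ratchet slips and stays clamped when let go.
- thimble_mid (a point): Centre of the ratchet thimble: knurled steel cap, 32 mm across, 38 mm tall, 127 mm above the base top on the spindle's axis; turns, but stays at this height. Below it a sleeve 20 mm across, 24 mm high, then the arm. Turning takes about 0.1 N m while the spindle is free; with the boss clamped it rises to 0.22 N m and the cap slips on the sleeve. At rest after a turn both read some 0.15 N m less.
- bottle_a: Red squeeze bottle, 60 mm across, 200 mm tall; leave alone. Origin under its centre.
- bottle_b: Yellow squeeze bottle, 60 mm across, 200 mm tall; leave alone.
- bowl: Steel bowl, 130 mm across, 45 mm tall; leave alone.
- cup: Steel cup, 72 mm across, 100 mm tall; leave alone.
- shaker: Steel shaker, 48 mm across, 80 mm tall; leave alone.
- spatula: Spatula lying on the table; leave alone.
- driver: Screwdriver lying on the table; leave alone.
Not all that is in view belongs to the job. What is shaped like the gauge but orange is not meant.

How it is judged:
On the way, in this order (a step that is already met when the one before it is completed fails the run):
1. the lever's boss is home against the stop, flat on the base, in the channel (x of lever_boss in the frame of seat above -0.0025 m and y of lever_boss in the frame of seat between -0.005 and 0.005 m and z of lever_boss in the frame of seat between -0.003 and 0.003 m and angle between the x axis of lever and the x axis of seat, either way round below 0.15 rad), for 0.2 s.
2. the spindle clamps the boss and the ratchet has slipped clearly (y of thimble_c1 in the frame of screw below -0.0036 m and contact force between spindle_c0 and lever above 10 N), for 0.1 s.
At the end, for the whole second after the job is handed in: The boss lies home against the stop (within 2.5 mm), flat on the base in the channel (5 mm to the side, 3 mm in height, 0.15 rad in direction), clamped by the spindle with more than 10 N, the ratchet slipped by 0.3 to 1.9 rad, everything at rest and let go (all of step 1 and all of step 2 and linear speed of lever below 0.02 m/s); the robot touches nothing.
It fails at once if the lever is rammed against the stop (more than 25 N) (contact force between lever and stop above 25 N).
It fails at once if the ratchet slips by much more than a quarter turn (1.9 rad) (x of thimble_c1 in the frame of screw below -0.0039 m).
It fails at once if the spare lever is moved by more than 20 mm (distance of spare_grip from where it was at the start of the episode above 0.02 m).
It fails at once if something else on the table is moved by more than 20 mm (distance of any of bottle_a, bottle_b, bowl, cup, shaker, spatula, driver from where it was at the start of the episode above 0.02 m).
It also fails if it takes over 72 s, if anything falls off the work surface, if the arm or the gripper's body presses on something with over 40 N, if the wrist force passes 120 N, or if a joint passes its speed limit or range.

ROBOT

A 7-joint arm with a two-finger parallel gripper is mounted at the origin on the work surface. World frame = base frame: x ahead of the robot, y to its left, z up, the work surface at z = 0. Lengths are in m, angles in rad, forces in N, time in s.
With the tool pointing down it reaches from about 0.425 to 0.925 m from the base axis. Payload 6.8 kg.
Tool frame: the origin (TCP) lies at the very end of the fingers, on their centre line; the grasp point (between the pads) lies 19 mm behind it; z points along the fingers, y is the line along which they close (so a half turn about z gives the same grasp; the last joint's range is limited). The gripper opens to 85 mm and grips with 20 to 120 N. Pads are 22 mm wide; open, the fingers measure 114 mm over their backs; the gripper's body (76 mm by 85 mm) begins 54 mm behind the grasp point. The pads swing forward as they close: fully open they stand 13 mm farther back than shut.
Start: joints at [-1.39, 0.477, 0.022, 1.555, -0.011, 1.109, -0.083], TCP at [0.192, 0.647, 0.231] pointing down, gripper open.
Joint ranges: [-2.96, 2.96], [-0.34, 2.1], [-1.41, 1.46], [0.24, 2.44], [-1.37, 4.51], [0.17, 1.92], [-2.96, 2.96]. Speed limits (rad/s): [2.39, 2.39, 3.14, 3.14, 3.14, 3.14, 3.14].

INTERFACE

Orientations are given as a unit quaternion [w, x, y, z].
In Python, from station import get_obs, read_camera, hand_in gives the robot as it stands.
- The arm moves only by the tool arm_command, never from a script. Its argument "commands" is one flat list of numbers, 7 for each row, row after row: the shift along the tool's x, y, z in m, then the turn, a rotation vector about the tool's x, y, z in degrees, then the opening, from 0 (shut) to 1 (fully open). In form: [tx, ty, tz, rx, ry, rz, fingers, tx, ty, tz, rx, ry, rz, fingers, ...]. A call has 1 to 8 rows; each row is the pose to reach, as a shift and turn from the pose commanded when the call began, along the tool's axes at that moment; what a row does not reach only later rows make up. A row lasts 1/10 s, in which the tool goes at most 50 mm and 8.59 degrees, less where a joint would pass 70% of its speed; a pose out of reach is approached as far as the arm can. A call with a gripper value outside its range is refused whole. The fingers move at their own pace and stop on an object; "force" is the grip in N (left out, the last holds). Time passes only in rows, so rows that repeat a pose let the fingers close. It gives the time, the measured TCP pose, the force, the opening and the grip force at its end, in the units of the state.
- get_obs(): the state, without advancing time (a new reading comes with each control period).
- read_camera(name): name is "scene" or "top" or "wrist"; returns a dict with "img" (384x512x3 uint8, red, green, blue), "camera_matrix" (3x3 intrinsics, pixels), "pose" (4x4, takes a point from camera to world coordinates). Camera axes: x right, y down, z forward; pixel columns grow to the right and rows downward; lengths in m; the calibration is good to about 2 mm. A picture is of the moment at which its call begins. There is no depth.
- hand_in(): hands the job in; it is judged then, once.
The state is a dict: "t": time; "q": joint angles; "joint_vel": joint speeds; "joint_torque": joint torques, N m; "eef_pos": TCP position; "tool_rot": TCP orientation; "contact_force": force on the tool from outside, world axes, zero at the start; "torque": the same for the moment, N m; "gripper_width": opening from 0.0 (shut) to 1.0 (fully open); "grasp_force": force on a finger pad.
Only numpy, scipy, OpenCV 4.12 (cv2) and the standard library are available. Lean on these libraries where they do the work, as an engineer would, in place of code of your own. Each camera call takes 0.05 s, during which the arm holds its last target. There are 200 camera calls.

## Working session

There is one attempt and no reset: what is moved stays moved. The work goes in short steps, Python scripts to look and compute and a tool call to move; the robot and the scene stay as the last step left them, time stands still between calls to the robot, and variables do not carry over. Pictures are saved under pics/ and viewed, at most 10 in all, crops included, and the job is handed in when it is done.

Besides the shell and the picture viewer there is one more tool, called after "Request:" as name(argument=value, ...) on one line, values as JSON. arm_command: Moves the arm, as the interface text tells. Its arguments: {"type":"object","properties":{"commands":{"type":"array","items":{"type":"number"}},"force":{"type":"number"}},"required":["commands"]}

```bash
mkdir -p pics; ls; cat > h.py <<'E'
import numpy as np,cv2
from station import get_obs,read_camera
from scipy.spatial.transform import Rotation as R
def ray(c,u,v):
    K,P=np.array(c["camera_matrix"]),np.array(c["pose"])
    d=P[:3,:3]@np.linalg.solve(K,[u,v,1.]); return P[:3,3],d/np.linalg.norm(d)
def plane(c,u,v,z):
    o,d=ray(c,u,v); return o+d*(z-o[2])/d[2]
def tri(*rs):
    A=sum(np.eye(3)-np.outer(d,d) for o,d in rs);b=sum((np.eye(3)-np.outer(d,d))@o for o,d in rs)
    return np.linalg.solve(A,b)
def proj(c,p):
    K,P=np.array(c["camera_matrix"]),np.array(c["pose"])
    q=K@(P[:3,:3].T@(np.array(p)-P[:3,3])); return q[:2]/q[2]
def save(n,img,s=1):
    cv2.imwrite(f"pics/{n}.png",cv2.resize(img[...,::-1],None,fx=s,fy=s,interpolation=cv2.INTER_CUBIC))
E
python3 - <<'E'
from h import *
import pickle
o=get_obs();print(o)
for n in("scene","top"):
    c=read_camera(n);pickle.dump(c,open(n+"0.pkl","wb"));save(n+"0",c["img"],1.5);print(n,np.round(c["pose"],3).tolist(),np.array(c["camera_matrix"]).tolist())
E
```

```text
pics
{'t': 0.0, 'q': array([-1.39010696,  0.47775115,  0.02231023,  1.55647548, -0.01149507,
        1.10928437, -0.08307528]), 'joint_vel': array([-1.24810546e-03, -1.38699669e-03,  9.24841371e-04, -3.81868827e-04,
        8.02569701e-05,  4.26297232e-04,  1.02915469e-03]), 'joint_torque': array([ 1.29336013e-04, -5.96452439e+01,  1.60799369e+00, -2.81198269e+01,
        1.24275152e-02,  9.17411700e-03, -2.48063679e-05]), 'eef_pos': array([0.19206273, 0.64647428, 0.23034781]), 'tool_rot': array([-6.78170931e-05,  1.43856526e-01,  9.89598150e-01, -8.92751301e-04]), 'contact_force': array([ 0.99567513, -1.01061624, -0.0260227 ]), 'torque': array([-0.00347107,  0.00968263,  0.0056777 ]), 'grasp_force': 0.0, 'gripper_width': 1.0029247392394078}
scene [[-0.883, 0.344, -0.318, 1.042], [0.468, 0.678, -0.567, 0.818], [0.02, -0.65, -0.76, 1.342], [0.0, 0.0, 0.0, 1.0]] [[466.3719380416606, 0.0, 249.36077961692573], [0.0, 466.3719380416606, 194.79981213084972], [0.0, 0.0, 1.0]]
top [[0.004, -0.992, 0.125, 0.329], [-1.0, -0.003, 0.003, -0.097], [-0.003, -0.125, -0.992, 1.753], [0.0, 0.0, 0.0, 1.0]] [[375.084419805046, 0.0, 251.99149946718066], [0.0, 375.084419805046, 191.81301472519107], [0.0, 0.0, 1.0]]
```

View pics/scene0.png

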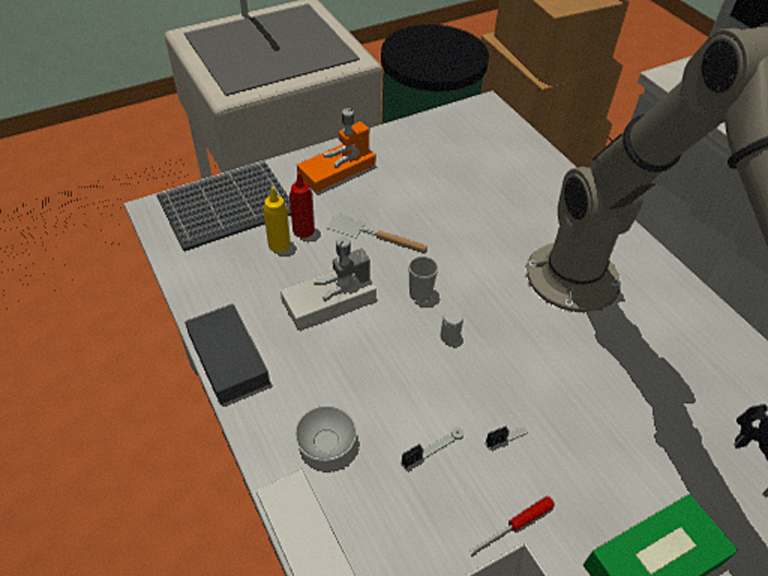

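View pics/top0.png

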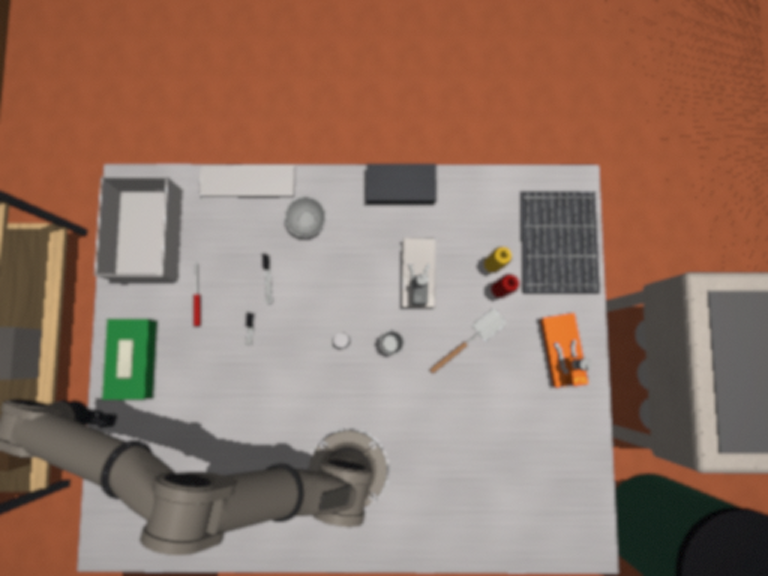

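The scene picture (1.5×) shows the lever grip at about (412,455), its boss at (458,433), the spare at (497,437), and the white gauge with its thimble at (344,245). The top picture shows the grip at (266,262), the boss at (269,300) and the gauge base spanning (403–435, 240–306), with its arm end towards the robot. The orange gauge is the decoy.

```bash
python3 - <<'E'
from h import *
import pickle
s=pickle.load(open("scene0.pkl","rb"));t=pickle.load(open("top0.pkl","rb"))
def both(n,a,b):
    a=np.array(a)/1.5;b=np.array(b)/1.5
    r1,r2=ray(s,*a),ray(t,*b);p=tri(r1,r2)
    print(n,np.round(p,4),"err px",np.round(proj(s,p)-a,1),np.round(proj(t,p)-b,1))
both("boss",(458,433),(269,300));both("grip",(412,452),(266,261));both("thimble top",(344,243),(417,271))
# dark blobs
for n,c,roi in(("s",s,(250,290,260,360)),("t",t,(160,225,150,200))):
    g=c["img"].max(2);m=((g<60)).astype(np.uint8);y0,y1,x0,x1=roi;z=np.zeros_like(m);z[y0:y1,x0:x1]=m[y0:y1,x0:x1]
    k,l,st,ce=cv2.connectedComponentsWithStats(z)
    for i in range(1,k):
        if st[i][4]>8:print(n,ce[i],st[i])
# base corners white, top plane z=.045
for p in((403,240),(435,239),(435,306),(401,306)):print(np.round(plane(t,p[0]/1.5,p[1]/1.5,.045),4))
c1=s["img"][180:230,175:265];c2=t["img"][150:215,255:300]
save("crop",np.hstack([cv2.resize(c1,(450,250)),cv2.resize(c2,(173,250))]))
E
```

```text
boss [0.5083 0.2515 0.0013] err px [-0.8 -0.1] [-0.3  0.4]
grip [0.6276 0.2578 0.0302] err px [-0.5 -0.1] [-0.2  0.3]
thimble top [ 0.5646 -0.1954  0.2068] err px [-2.3 -0.5] [-1.1  1.6]
s [333.18604651 287.60465116] [326 285  13   5  43]
t [176.9  174.45] [176 171   3   8  20]
t [166. 213.] [165 210   3   7  21]
[ 0.6934 -0.1681  0.045 ]
[ 0.6969 -0.267   0.045 ]
[ 0.4889 -0.2651  0.045 ]
[ 0.4886 -0.1616  0.045 ]
```

View pics/crop.png

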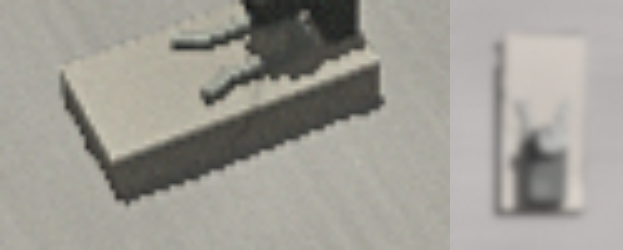

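The gauge crop shows the base's long side, the rail prongs at the far side and the arm at the near side. The scale fits 215×100 mm, so seat x points along about world −x, with seat near (0.545,−0.215). The lever also points along −x. I'll move above the lever.

Request:
arm_command(commands=[-0.53, -0.25, -0.02, 0, 0, -19.5, 1, -0.53, -0.25, -0.02, 0, 0, -19.5, 1, -0.53, -0.25, -0.02, 0, 0, -19.5, 1, -0.53, -0.25, -0.02, 0, 0, -19.5, 1, -0.53, -0.25, -0.02, 0, 0, -19.5, 1, -0.53, -0.25, -0.02, 0, 0, -19.5, 1, -0.53, -0.25, -0.02, 0, 0, -19.5, 1, -0.53, -0.25, -0.02, 0, 0, -19.5, 1])

```text
t: 0.9
eef_pos: [0.4913, 0.3789, 0.2448]
tool_rot: [-0.0, -0.026, 1.0, -0.0]
contact_force: [0.7, 0.8, 0.3]
gripper_width: 1.002
grasp_force: 0.0
```

Request:
arm_command(commands=[-0.112, -0.128, 0, 0, 0, 0, 1, -0.112, -0.128, 0, 0, 0, 0, 1, -0.112, -0.128, 0, 0, 0, 0, 1, -0.112, -0.128, 0, 0, 0, 0, 1, -0.112, -0.128, 0, 0, 0, 0, 1, -0.112, -0.128, 0, 0, 0, 0, 1])

```text
t: 1.5
eef_pos: [0.6082, 0.2587, 0.2443]
tool_rot: [-0.001, -0.026, 1.0, 0.0]
contact_force: [-1.6, 0.7, 0.2]
gripper_width: 0.999
grasp_force: 0.0
```

```bash
python3 - <<'E'
from h import *
import pickle
c=read_camera("wrist");pickle.dump(c,open("w1.pkl","wb"));save("w1",c["img"],1.5);print(np.round(c["pose"],4).tolist(),get_obs()["eef_pos"],np.array(c["camera_matrix"]).tolist())
E
```

```text
[[-0.0519, 0.9469, 0.3174, 0.5264], [0.9987, 0.0492, 0.0164, 0.2561], [-0.0001, 0.3178, -0.9481, 0.3871], [0.0, 0.0, 0.0, 1.0]] [0.6075754  0.2599276  0.24445218] [[267.70711245387844, 0.0, 252.91284997617834], [0.0, 267.70711245387844, 192.95189321849284], [0.0, 0.0, 1.0]]
```

View pics/w1.png

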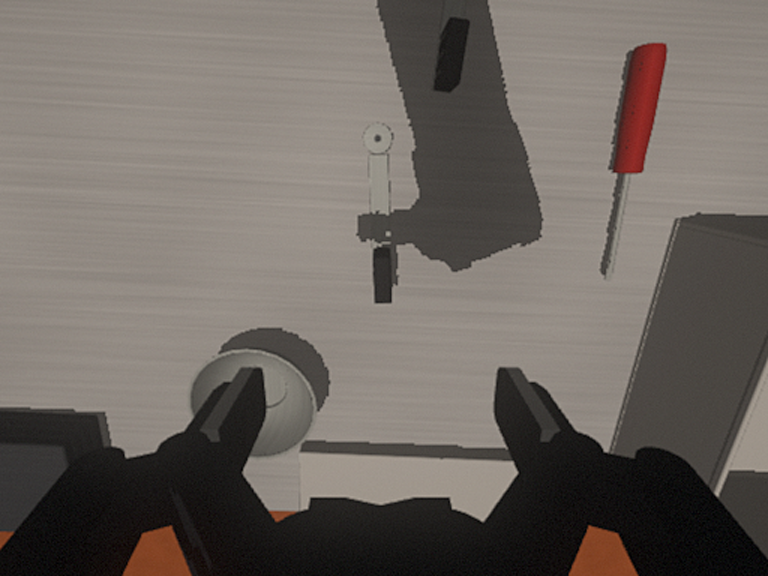

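The wrist view (1.5×) shows the boss at (377,138), the tongue at column ~380 and the black grip at (383,248–302). The bowl is clear of the fingers.

```bash
cat >> h.py <<'E'
def dark(c,u,v,r,th=45):
    g=c["img"].max(2);m=np.zeros_like(g);m[v-r:v+r,u-r:u+r]=(g<th)[v-r:v+r,u-r:u+r]
    k,l,st,ce=cv2.connectedComponentsWithStats(m);i=1+np.argmax(st[1:,4]);return l==i,st[i],ce[i]
E
python3 - <<'E'
from h import *
import pickle
c=pickle.load(open("w1.pkl","rb"));s=pickle.load(open("scene0.pkl","rb"))
b=plane(c,377/1.5,138/1.5,.010);print("boss",b)
m,st,ce=dark(c,255,183,25);print(st,ce)
print("brightness col",c["img"][160:205,255].max(1))
# far (bottom) edge of top at z .046 ; far-end top edge
for v in(st[1],st[1]+st[3]):print(v,plane(c,383/1.5,v,.046),plane(c,383/1.5,v,.006))
# predicted grip from boss+dir
for yaw in(0,.02,.05,.08):
    g=b+.12*np.array([np.cos(yaw),np.sin(yaw),0]);
    for x in(-.022,.022):print(yaw,x,[np.round(proj(c,[g[0]+x*np.cos(yaw),g[1]+x*np.sin(yaw),z])*1.5) for z in(.046,.006)])
r=tri(ray(c,377/1.5,138/1.5),ray(s,458/1.5,433/1.5));print("boss tri",r)
r=tri(ray(c,383/1.5,(st[1]+st[3]-1)),ray(s,403/1.5,453/1.5));print("grip far top tri",r)
E
```

```text
boss [0.51251382 0.25328905 0.01      ]
[249 165  11   9  64] [254.078125 168.375   ]
brightness col [ 66 131 118  62  59  44  42  42  45  38  41  43  47  51  50  52  52  51
  53  52  54  49  51  52  49  52  50  52  50  52  56  53  51  49  54  51
  52  50  49  46  51  47 125 157 149]
165 [0.60221692 0.26318563 0.046     ] [0.61110631 0.26401434 0.006     ]
174 [0.6142392  0.26384495 0.046     ] [0.62453826 0.26475097 0.006     ]
0 -0.022 [array([371., 256.]), array([372., 246.])]
0 0.022 [array([369., 303.]), array([370., 289.])]
0.02 -0.022 [array([373., 256.]), array([374., 246.])]
0.02 0.022 [array([372., 304.]), array([373., 290.])]
0.05 -0.022 [array([377., 256.]), array([377., 246.])]
0.05 0.022 [array([377., 304.]), array([377., 290.])]
0.08 -0.022 [array([380., 256.]), array([380., 246.])]
0.08 0.022 [array([381., 304.]), array([381., 290.])]
boss tri [0.5108658  0.25467648 0.00863927]
grip far top tri [0.63047952 0.25459982 0.01062745]
```

Request:
arm_command(commands=[-0.024, 0.003, 0.05, 0, 0, -2, 1, -0.024, 0.003, 0.1, 0, 0, -2, 1, -0.024, 0.003, 0.15, 0, 0, -2, 1, -0.024, 0.003, 0.19, 0, 0, -2, 1, -0.024, 0.003, 0.22, 0, 0, -2, 1, -0.024, 0.003, 0.235, 0, 0, -2, 1, -0.024, 0.003, 0.235, 0, 0, -2, 1])

```text
t: 2.25
eef_pos: [0.6302, 0.2639, 0.0079]
tool_rot: [-0.002, -0.044, 0.999, -0.0]
contact_force: [1.0, -0.2, 1.0]
gripper_width: 0.999
grasp_force: 0.0
```

```bash
python3 - <<'E'
from h import *
import pickle
c=read_camera("wrist");pickle.dump(c,open("w2.pkl","wb"));save("w2",c["img"],1.5);print(get_obs()["eef_pos"],get_obs()["contact_force"])
E
```

```text
[0.63187111 0.26407973 0.01004752] [ 0.01852188 -0.21606633  0.6699456 ]
```

View pics/w2.png

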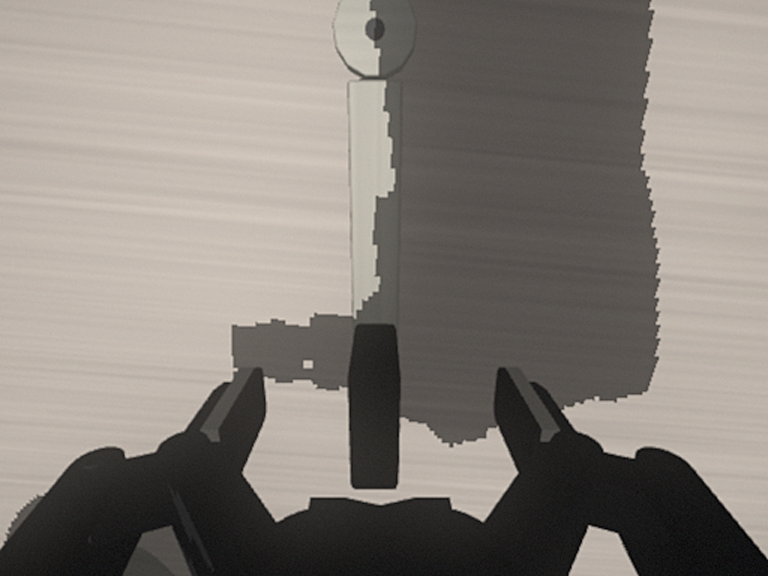

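The lever now sits straight between the fingers, with the grip centred at column 375 and the boss hole at (375,29). I'll close on it.

Request:
arm_command(commands=[0, 0, 0, 0, 0, 0, 0.1, 0, 0, 0, 0, 0, 0, 0, 0, 0, 0, 0, 0, 0, 0, 0, 0, 0, 0, 0, 0, 0, 0, 0, 0, 0, 0, 0, 0, 0, 0, 0, 0, 0, 0, 0, 0, 0, 0, 0, 0, 0, 0, 0, 0, 0, 0, 0, 0, 0], force=80)

```text
t: 3.1
eef_pos: [0.633, 0.2629, 0.0107]
tool_rot: [0.0, -0.043, 0.999, 0.0]
contact_force: [-0.7, -0.5, 5.5]
gripper_width: 0.176
grasp_force: 78.7
```

```bash
python3 - <<'E'
from h import *
import pickle
c=pickle.load(open("w2.pkl","rb"));o=get_obs();print(o["eef_pos"],o["tool_rot"],o["grasp_force"])
b=plane(c,375/1.5,29/1.5,.01);M=R.from_quat(o["tool_rot"][[1,2,3,0]]).as_matrix();print(b,M.T@(b-o["eef_pos"]))
E
```

```text
[0.63303201 0.26291413 0.01071672] [ 4.88737906e-04 -4.31495531e-02  9.99068482e-01  2.12682246e-04] 78.69467854499817
[0.51257384 0.25364581 0.01      ] [0.12080937 0.00115169 0.00059696]
```

Request:
arm_command(commands=[0, 0, -0.02, 0, 0, 0, 0, 0, 0, -0.05, 0, 0, 0, 0, 0, 0, -0.09, 0, 0, 0, 0, 0, 0, -0.13, 0, 0, 0, 0, 0, 0, -0.17, 0, 0, 0, 0, -0.01, -0.04, -0.19, 0, 0, 0, 0, -0.02, -0.08, -0.19, 0, 0, 2, 0, -0.03, -0.12, -0.19, 0, 0, 4, 0])

```text
t: 3.9
eef_pos: [0.6731, 0.1447, 0.2006]
tool_rot: [0.0, -0.008, 1.0, 0.0]
contact_force: [0.9, 0.6, -1.8]
gripper_width: 0.172
grasp_force: 78.2
```

```bash
python3 - <<'E'
from h import *
o=get_obs();print(o["eef_pos"],o["tool_rot"],o["contact_force"],o["torque"],o["gripper_width"])
E
```

```text
[0.67311272 0.14469042 0.20059587] [ 4.90714145e-04 -8.07628815e-03  9.99967255e-01  1.45020223e-04] [ 0.86916586  0.59776746 -1.77761758] [ 0.02041712 -0.09818492 -0.11366791] 0.17218286379175368
```

Request:
arm_command(commands=[-0.081, -0.351, 0, 0, 0, 2, 0, -0.081, -0.351, 0, 0, 0, 2, 0, -0.081, -0.351, 0, 0, 0, 2, 0, -0.081, -0.351, 0, 0, 0, 2, 0, -0.081, -0.351, 0, 0, 0, 2, 0, -0.081, -0.351, 0, 0, 0, 2, 0, -0.081, -0.351, 0, 0, 0, 2, 0, -0.081, -0.351, 0, 0, 0, 2, 0])

```text
t: 4.7
eef_pos: [0.7578, -0.214, 0.1987]
tool_rot: [-0.001, 0.014, 1.0, -0.003]
contact_force: [0.5, -0.4, -2.0]
gripper_width: 0.173
grasp_force: 78.3
```

```bash
python3 - <<'E'
from h import *
import pickle
c=read_camera("wrist");pickle.dump(c,open("w3.pkl","wb"));save("w3",c["img"],1.5);o=get_obs();print(o["eef_pos"],o["tool_rot"]);print(np.round(c["pose"],3))
E
```

```text
[ 0.75801341 -0.21236085  0.19854421] [-0.00105376  0.01338059  0.99990737 -0.00225835]
[[ 0.027  0.948  0.317  0.676]
 [ 1.    -0.023 -0.014 -0.209]
 [-0.006  0.317 -0.948  0.342]
 [ 0.     0.     0.     1.   ]]
```

View pics/w3.png

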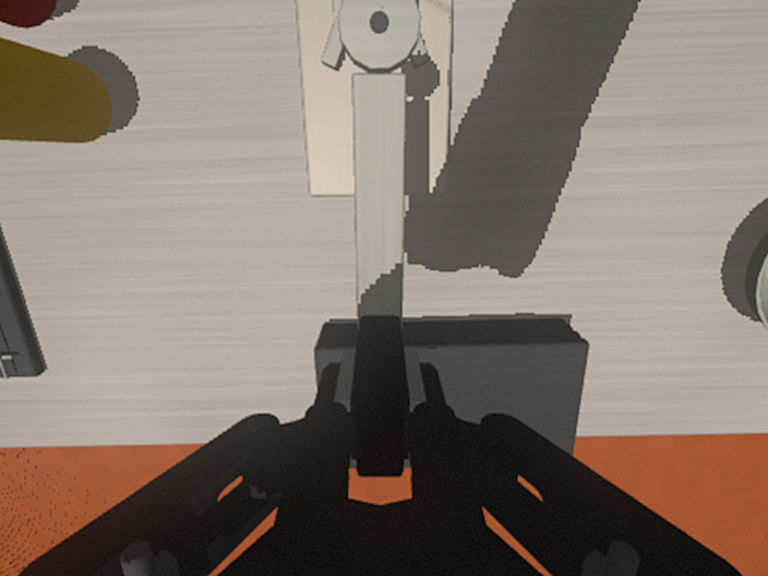

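The wrist view shows the lever held straight, with the boss at (378,20). The base's outer corners are near (310,195) and (446,194), its side edges reach the image top near columns 298 and 452, and the flares are at (333,60) and (421,60).

```bash
python3 - <<'E'
from h import *
import pickle
c=pickle.load(open("w3.pkl","rb"));im=c["img"].astype(int)
# row profiles for base edges: gradient of brightness around expected columns
g=cv2.GaussianBlur(c["img"],(3,3),0).astype(int)
def edge(v,a,b):
    r=g[v,a:b].sum(1)-0; w=(g[v,a:b,0]-g[v,a:b,2]); return w
for v in(5,30,60,90,120):print(v,"L",[tuple(x) for x in im[v,196:210,:].tolist()][::2])
for v in(60,90,120):print(v,"R",[tuple(x) for x in im[v,285:306,:].tolist()][::2])
E
```

```text
5 L [(181, 172, 163), (171, 159, 146), (196, 183, 170), (193, 182, 168), (195, 183, 168), (193, 183, 168), (193, 184, 168)]
30 L [(180, 169, 162), (160, 151, 143), (184, 172, 158), (199, 188, 173), (200, 189, 175), (196, 185, 168), (198, 187, 170)]
60 L [(182, 173, 163), (184, 174, 166), (184, 175, 166), (184, 174, 158), (207, 195, 178), (206, 192, 177), (205, 193, 178)]
90 L [(177, 167, 159), (179, 167, 160), (177, 168, 160), (176, 169, 160), (186, 174, 159), (213, 200, 184), (210, 199, 182)]
120 L [(187, 180, 170), (189, 180, 171), (186, 177, 166), (186, 177, 166), (187, 178, 170), (186, 174, 161), (222, 208, 190)]
60 R [(101, 94, 85), (97, 91, 85), (174, 164, 150), (203, 190, 174), (196, 183, 168), (197, 185, 170), (199, 188, 172), (135, 126, 116), (157, 149, 142), (183, 175, 166), (182, 174, 165)]
90 R [(85, 80, 73), (207, 194, 179), (200, 188, 172), (200, 186, 172), (199, 185, 171), (200, 188, 174), (184, 172, 158), (79, 77, 71), (187, 177, 168), (139, 131, 124), (85, 81, 77)]
120 R [(84, 79, 72), (212, 199, 183), (211, 201, 183), (86, 82, 77), (96, 93, 84), (97, 91, 85), (87, 84, 75), (85, 83, 78), (89, 83, 80), (87, 84, 79), (87, 81, 78)]
```

```bash
python3 - <<'E'
from h import *
import pickle
c=pickle.load(open("w3.pkl","rb"));im=c["img"].astype(int)
L=[plane(c,u,v,.045) for u,v in((199,5),(201,30),(203.3,60),(205.3,90),(207,120))]
Rr=[plane(c,u,v,.045) for u,v in((298.5,60),(297.3,90))]
for p in L+Rr:print(np.round(p,4))
for v in range(3,50,8):print(v,im[v,292:308,0])
for u in(212,222,296):print(u,im[122:136,u,0])
print("far",plane(c,215,129.5,.045))
print("flares",plane(c,333/1.5,67/1.5,.057),plane(c,421/1.5,67/1.5,.057))
o=get_obs();M=R.from_quat(o["tool_rot"][[1,2,3,0]]).as_matrix()
print("tool x",M[:,0],"boss ray",[np.round(M.T@(plane(c,378/1.5,21/1.5,z)-o["eef_pos"]),4) for z in(.19,.198)])
E
```

```text
[ 0.5863 -0.2597  0.045 ]
[ 0.607  -0.2597  0.045 ]
[ 0.6334 -0.2597  0.045 ]
[ 0.6615 -0.26    0.045 ]
[ 0.6915 -0.2607  0.045 ]
[ 0.636  -0.1644  0.045 ]
[ 0.6641 -0.1648  0.045 ]
3 [166 167 173 176 181 182 183 184 176 127 161 195 188 188 189 188]
11 [194 194 194 193 191 189 195 157 139 107 153 187 184 182 183 182]
19 [193 194 194 194 196 193 197 191 167 108 157 192 188 188 186 186]
27 [195 193 196 195 194 194 197 186 152  97 155 188 185 182 182 184]
35 [195 194 193 196 194 196 194 177 122 130 178 188 186 183 184 185]
43 [201 196 195 194 196 197 194 175 112 152 192 185 184 184 183 182]
212 [217 217 218 218 219 221 216 197 148 162 192 185 181 182]
222 [217 215 216 217 215 221 211 192 154 171 193 183 180 185]
296 [96 97 96 95 96 97 92 86 88 90 90 85 89 90]
far [ 0.70169259 -0.25284805  0.045     ]
flares [ 0.62251971 -0.23883032  0.057     ] [ 0.62406928 -0.18336771  0.057     ]
tool x [-0.9996397   0.02676347  0.00204689] boss ray [array([ 0.1234, -0.0004,  0.0088]), array([ 0.1212, -0.0004,  0.0008])]
```

Request:
arm_command(commands=[0.005, 0, 0.04, 0, 0, -0.9, 0, 0.005, 0, 0.08, 0, 0, -0.9, 0, 0.005, 0, 0.11, 0, 0, -0.9, 0, 0.005, 0, 0.13, 0, 0, -0.9, 0, 0.005, 0, 0.135, 0, 0, -0.9, 0, 0.005, 0, 0.135, 0, 0, -0.9, 0])

```text
t: 5.35
eef_pos: [0.754, -0.2023, 0.0639]
tool_rot: [-0.001, 0.001, 1.0, 0.001]
contact_force: [-0.1, -0.5, -1.4]
gripper_width: 0.175
grasp_force: 78.3
```

```bash
python3 - <<'E'
from h import *
import pickle
c=read_camera("wrist");pickle.dump(c,open("w4.pkl","wb"))
im=np.vstack([c["img"][:70]]);save("w4",c["img"][:160,130:390],3);o=get_obs();print(o["eef_pos"],o["tool_rot"],o["contact_force"]);print(np.round(c["pose"],3))
E
```

```text
[ 0.75497975 -0.20294892  0.06548303] [2.42545504e-04 9.48379357e-04 9.99999512e-01 1.35766000e-04] [ 0.91378009  0.46030582 -1.05324604]
[[ 0.001  0.948  0.317  0.672]
 [ 1.    -0.001  0.    -0.201]
 [ 0.001  0.317 -0.948  0.207]
 [ 0.     0.     0.     1.   ]]
```

View pics/w4.png

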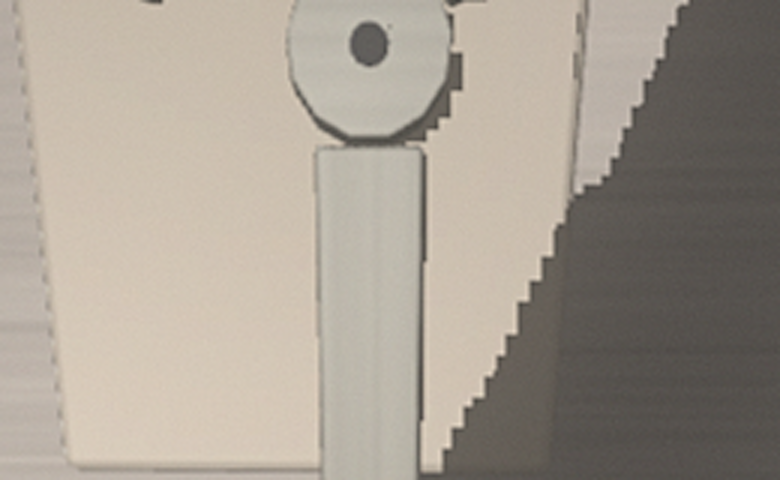

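The close view shows the base edges at crop columns ~30 and ~577 and the boss hole at (370,43). The lever sits off to the right of the base's centre line (+y).

```bash
python3 - <<'E'
from h import *
import pickle
c=pickle.load(open("w4.pkl","rb"))
f=lambda x,y,z:np.round(plane(c,130+x/3,y/3,z),4)
print("L",f(18,5,.045),f(30,60,.045),f(43,180,.045),f(68,460,.045));print("R",f(585,5,.045),f(579,60,.045),f(572,200,.045),f(547,462,.045))
print("far edge",f(150,467,.045));print("boss",f(370,43,.065),"tongue mid",f(369.5,170,.061),f(369,440,.061))
print("flare ends",f(150,3,.057),f(470,3,.057),f(150,3,.045),f(470,3,.045))
print(get_obs()["eef_pos"])
E
```

```text
L [ 0.6225 -0.2607  0.045 ] [ 0.6307 -0.2597  0.045 ] [ 0.6497 -0.2599  0.045 ] [ 0.7009 -0.2615  0.045 ]
R [ 0.6226 -0.1635  0.045 ] [ 0.6308 -0.1639  0.045 ] [ 0.653  -0.1633  0.045 ] [ 0.7014 -0.1646  0.045 ]
far edge [ 0.7023 -0.245   0.045 ]
boss [ 0.6336 -0.2004  0.065 ] tongue mid [ 0.6504 -0.2005  0.061 ] [ 0.6944 -0.2006  0.061 ]
flare ends [ 0.626  -0.2353  0.057 ] [ 0.626  -0.1845  0.057 ] [ 0.6223 -0.238   0.045 ] [ 0.6223 -0.1832  0.045 ]
[ 0.75497975 -0.20294892  0.06548303]
```

Request:
arm_command(commands=[0, -0.006, 0, 0, 0, 0.7, 0, 0, -0.0125, 0, 0, 0, 0.7, 0, 0, -0.0125, 0.004, 0, 0, 0.7, 0, 0, -0.0125, 0.007, 0, 0, 0.7, 0, 0, -0.0125, 0.009, 0, 0, 0.7, 0, 0, -0.0125, 0.009, 0, 0, 0.7, 0, 0, -0.0125, 0.009, 0, 0, 0.7, 0])

```text
t: 6.1
eef_pos: [0.7545, -0.2159, 0.0558]
tool_rot: [-0.0, 0.007, 1.0, 0.0]
contact_force: [-0.4, 0.8, -2.1]
gripper_width: 0.174
grasp_force: 78.5
```

```bash
cat > look.py <<'E'
from h import *
c=read_camera("wrist");f=lambda x,y,z:np.round(plane(c,130+x/3,y/3,z),4)
o=get_obs();print(o["eef_pos"],o["tool_rot"],o["contact_force"],o["torque"])
for v in(2,8,14,40,60):
    g=c["img"][v].astype(int);d=np.abs(np.diff(g[:,0]));e=np.nonzero(d>18)[0];e=e[(e>110)&(e<360)];print(v,[(int(i),round(float(plane(c,i+.5,v,.045)[1]),4)) for i in e])
E
python3 look.py
```

```text
[ 0.75455905 -0.21588518  0.0557901 ] [-5.37925900e-05  7.25152398e-03  9.99973698e-01  1.22188894e-04] [ 0.1781545  -0.50473322 -1.97784852] [-0.00725068 -0.0308651  -0.0570767 ]
2 [(226, -0.2254), (276, -0.201), (277, -0.2005), (278, -0.2), (353, -0.1634), (354, -0.1629), (355, -0.1624), (356, -0.1619), (357, -0.1615)]
8 [(248, -0.2147), (249, -0.2142), (255, -0.2112), (256, -0.2108), (349, -0.1651), (352, -0.1636), (353, -0.1631), (355, -0.1622), (356, -0.1617)]
14 [(152, -0.2621), (154, -0.2611), (224, -0.2266), (226, -0.2256), (245, -0.2162), (246, -0.2157), (258, -0.2098), (259, -0.2093), (279, -0.1994), (280, -0.1989), (281, -0.1984), (282, -0.1979), (348, -0.1653), (351, -0.1639), (352, -0.1634)]
40 [(233, -0.2226), (234, -0.222), (236, -0.221), (237, -0.2205), (238, -0.22), (265, -0.2063), (266, -0.2058), (267, -0.2053), (273, -0.2023), (274, -0.2018), (343, -0.1667), (344, -0.1662), (347, -0.1647), (348, -0.1642)]
60 [(157, -0.2623), (233, -0.2229), (234, -0.2224), (269, -0.2042), (270, -0.2037), (271, -0.2032), (322, -0.1768), (323, -0.1762)]
```

Request:
arm_command(commands=[0, 0.001, 0.0005, 0, 0, 0, 0, 0, 0.001, 0.001, 0, 0, 0, 0, 0, 0.001, 0.001, 0, 0, 0, 0])

```text
t: 6.45
eef_pos: [0.7547, -0.2157, 0.0556]
tool_rot: [0.0, 0.007, 1.0, -0.0]
contact_force: [-0.1, -1.6, 3.0]
gripper_width: 0.175
grasp_force: 78.9
```

```bash
python3 look.py | head -1
```

```text
[ 0.75472951 -0.21564693  0.0556018 ] [ 2.78963339e-04  7.47118953e-03  9.99972011e-01 -2.83390190e-04] [-1.22383388 -0.8718253   3.80673951] [-0.29169513  0.48596768  0.10611553]
```

Request:
arm_command(commands=[0.004, 0.001, 0, 0, 0, 0, 0, 0.01, 0.001, 0, 0, 0, 0, 0, 0.017, 0.001, 0, 0, 0, 0, 0, 0.024, 0.001, 0, 0, 0, 0, 0, 0.03, 0.001, 0, 0, 0, 0, 0, 0.03, 0.001, 0, 0, 0, 0, 0], force=30)

```text
t: 7.1
eef_pos: [0.724, -0.2137, 0.0557]
tool_rot: [0.0, 0.008, 1.0, 0.0]
contact_force: [1.4, -0.6, 7.1]
gripper_width: 0.174
grasp_force: 79.4
```

Request:
arm_command(commands=[0.006, 0, 0, 0, 0, 0, 0, 0.012, 0, 0, 0, 0, 0, 0, 0.018, 0, 0, 0, 0, 0, 0, 0.024, 0, 0, 0, 0, 0, 0, 0.024, 0, 0, 0, 0, 0, 0])

```text
t: 7.6
eef_pos: [0.7001, -0.2134, 0.0557]
tool_rot: [0.0, 0.008, 1.0, 0.0]
contact_force: [0.7, 0.5, 8.2]
gripper_width: 0.171
grasp_force: 79.5
```

```bash
python3 - <<'E'
from h import *
o=get_obs();print(o)
E
```

```text
{'t': 7.6, 'q': array([ 0.10028215,  0.75014815,  0.17146216,  1.53361315, -0.15318322,
        0.87036586,  1.88098093]), 'joint_vel': array([ 9.98307025e-05,  3.77117737e-03,  2.10977815e-03, -8.32226285e-03,
        3.71931672e-03,  1.59388898e-02, -2.40971352e-03]), 'joint_torque': array([ 5.54466471e-01, -6.47018337e+01,  5.41213676e+00, -2.02059031e+01,
        1.84907215e-01,  2.34823516e-01,  3.04630876e-02]), 'eef_pos': array([ 0.70008516, -0.21342689,  0.05574691]), 'tool_rot': array([3.46966406e-04, 7.61100535e-03, 9.99970971e-01, 9.77743779e-05]), 'contact_force': array([0.72972663, 0.5125084 , 8.2306029 ]), 'torque': array([ 0.13228773, -0.25126868, -0.06153389]), 'grasp_force': 79.54146981239319, 'gripper_width': 0.1708534483691757}
```

Request:
arm_command(commands=[0.005, 0, 0, 0, 0, 0, 0, 0.01, 0, 0, 0, 0, 0, 0, 0.014, 0, 0, 0, 0, 0, 0, 0.017, 0, 0, 0, 0, 0, 0, 0.019, 0, 0, 0, 0, 0, 0, 0.02, 0, 0, 0, 0, 0, 0])

```text
t: 8.2
eef_pos: [0.6811, -0.2131, 0.0557]
tool_rot: [0.001, 0.007, 1.0, -0.0]
contact_force: [4.7, -0.1, 4.9]
gripper_width: 0.174
grasp_force: 79.4
```

Request:
arm_command(commands=[0.001, 0, 0, 0, 0, 0, 0, 0.002, 0, 0, 0, 0, 0, 0, 0.003, 0, 0, 0, 0, 0, 0])

```text
t: 8.5
eef_pos: [0.6783, -0.213, 0.0557]
tool_rot: [0.001, 0.007, 1.0, -0.0]
contact_force: [3.9, 0.4, 6.0]
gripper_width: 0.175
grasp_force: 79.4
```

Request:
arm_command(commands=[0.001, 0, 0, 0, 0, 0, 0, 0.0015, 0, 0, 0, 0, 0, 0, 0.0015, 0, 0, 0, 0, 0, 0])

```text
t: 8.8
eef_pos: [0.6767, -0.213, 0.0558]
tool_rot: [0.001, 0.007, 1.0, -0.0]
contact_force: [3.9, 0.1, 6.0]
gripper_width: 0.175
grasp_force: 79.4
```

Friction is about 4 N, with roughly 3–5 mm to go. I'll go on in 0.5 mm steps.

Request:
arm_command(commands=[0.0005, 0, 0, 0, 0, 0, 0, 0.001, 0, 0, 0, 0, 0, 0, 0.0015, 0, 0, 0, 0, 0, 0])

```text
t: 9.1
eef_pos: [0.6753, -0.213, 0.0557]
tool_rot: [0.001, 0.007, 1.0, -0.0]
contact_force: [4.1, -0.4, 5.8]
gripper_width: 0.176
grasp_force: 79.4
```

Request:
arm_command(commands=[0.0005, 0, 0, 0, 0, 0, 0, 0.001, 0, 0, 0, 0, 0, 0, 0.001, 0, 0, 0, 0, 0, 0])

```text
t: 9.4
eef_pos: [0.6744, -0.2129, 0.0557]
tool_rot: [0.001, 0.007, 1.0, -0.0]
contact_force: [4.9, -0.6, 5.3]
gripper_width: 0.175
grasp_force: 79.4
```

Request:
arm_command(commands=[0.0005, 0, 0, 0, 0, 0, 0, 0.001, 0, 0, 0, 0, 0, 0, 0.001, 0, 0, 0, 0, 0, 0])

```text
t: 9.7
eef_pos: [0.6743, -0.2128, 0.0558]
tool_rot: [0.002, 0.007, 1.0, -0.0]
contact_force: [8.6, -0.8, 3.2]
gripper_width: 0.177
grasp_force: 79.1
```

Request:
arm_command(commands=[0.0003, 0, 0, 0, 0, 0, 0, 0.0005, 0, 0, 0, 0, 0, 0, 0.0005, 0, 0, 0, 0, 0, 0])

```text
t: 10.0
eef_pos: [0.6743, -0.2128, 0.0559]
tool_rot: [0.003, 0.007, 1.0, -0.0]
contact_force: [8.5, -0.9, 2.4]
gripper_width: 0.175
grasp_force: 79.1
```

```bash
python3 - <<'E'
from h import *
import pickle
for n in("scene","top"):
    c=read_camera(n);pickle.dump(c,open(n+"1.pkl","wb"))
    s=np.array([.5538,-.2105,.045]);print(n,proj(c,s),proj(c,s+[0,0,.146]))
print(get_obs()["eef_pos"],get_obs()["contact_force"])
E
```

```text
scene [228.55767315 188.7562655 ] [227.98632736 160.91257006]
top [277.96836719 189.88643455] [280.26047337 185.36587082]
[ 0.6742675  -0.21279908  0.05590325] [ 8.47446553 -0.55336123  3.41362495]
```

Request:
arm_command(commands=[0, 0, 0, 0, 0, 0, 0.6, 0, 0, 0, 0, 0, 0, 1, 0, 0, 0, 0, 0, 0, 1, 0, 0, 0, 0, 0, 0, 1, 0, 0, 0, 0, 0, 0, 1, 0, 0, 0, 0, 0, 0, 1])

```text
t: 10.7
eef_pos: [0.6718, -0.213, 0.0548]
tool_rot: [-0.0, 0.007, 1.0, 0.0]
contact_force: [-0.4, -0.1, -0.2]
gripper_width: 1.0
grasp_force: 0.0
```

Request:
arm_command(commands=[0, 0, -0.02, 0, 0, 0, 1, 0, 0, -0.05, 0, 0, 0, 1, 0, 0, -0.1, 0, 0, 0, 1, 0, 0, -0.15, 0, 0, 0, 1, 0, 0, -0.19, 0, 0, 0, 1, 0, 0, -0.22, 0, 0, 0, 1, 0, 0, -0.22, 0, 0, 0, 1])

```text
t: 11.4
eef_pos: [0.6744, -0.214, 0.2811]
tool_rot: [0.005, 0.008, 1.0, -0.001]
contact_force: [-0.6, -0.7, 0.7]
gripper_width: 1.003
grasp_force: 0.0
```

```bash
python3 - <<'E'
from h import *
import pickle
c=read_camera("wrist");pickle.dump(c,open("w5.pkl","wb"));save("w5",c["img"],1.5);o=get_obs();print(o["eef_pos"],o["tool_rot"],o["contact_force"],o["torque"],o["q"])
s=np.array([.5538,-.2105,.045])
for d in(0,.044,.108,.146):print(d,proj(c,s+[0,0,d])*1.5)
E
```

```text
[ 0.67319706 -0.21350977  0.27789063] [ 2.51203036e-03  7.48642485e-03  9.99968673e-01 -5.45036305e-04] [ 0.65724093  0.46350889 -1.12828458] [ 0.01618619 -0.01274088  0.03847778] [ 0.07468281  0.4986036   0.21738048  1.4323337  -0.11039566  1.21741617
  1.85991515]
0 [380.18432603 104.20919906]
0.044 [380.15994113  97.9275981 ]
0.108 [380.1095713   84.95222268]
0.146 [380.06573965  73.66109606]
```

View pics/w5.png

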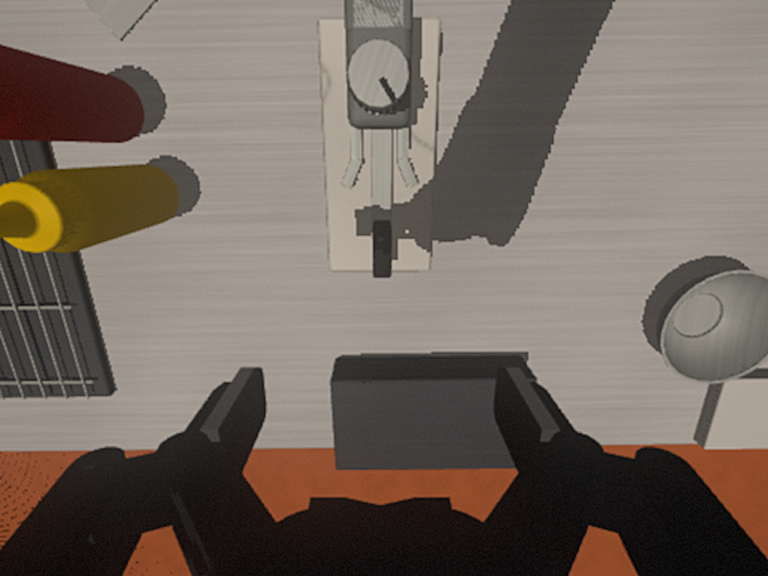

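The lever is home and released. The thimble top shows at (380,73), where my seat estimate predicted it, and its black pointer runs towards (393,100). I'll move above it, winding the wrist counter-clockwise first to gain turning range.

Request:
arm_command(commands=[0.03, 0, 0, 0, 0, -8, 1, 0.06, 0, 0, 0, 0, -16, 1, 0.09, 0.001, 0, 0, 0, -24, 1, 0.11, 0.001, 0.01, 0, 0, -32, 1, 0.1195, 0.0012, 0.02, 0, 0, -40, 1, 0.1195, 0.0012, 0.03, 0, 0, -45, 1, 0.1195, 0.0012, 0.04, 0, 0, -45, 1, 0.1195, 0.0012, 0.04, 0, 0, -45, 1])

```text
t: 12.25
eef_pos: [0.5513, -0.2095, 0.2324]
tool_rot: [-0.002, -0.375, 0.927, 0.001]
contact_force: [-0.4, 0.7, -1.0]
gripper_width: 1.0
grasp_force: 0.0
```

```bash
cat > st.py <<'E'
from h import *
o=get_obs();M=R.from_quat(o["tool_rot"][[1,2,3,0]]).as_matrix()
print(o["t"],o["eef_pos"].round(4),"yaw",np.degrees(np.arctan2(M[1,0],M[0,0])).round(1),"zaxis",M[:,2].round(3),"F",o["contact_force"].round(1),"T",o["torque"].round(3),"q",o["q"].round(2),"grip",round(float(o["grasp_force"]),1),round(float(o["gripper_width"]),3))
print("to thimble, tool axes:",(M.T@(np.array([.5538,-.2105,.157])-o["eef_pos"])).round(4))
E
python3 st.py
```

```text
12.25 [ 0.5513 -0.2095  0.2324] yaw -136.0 zaxis [-0.004  0.001 -1.   ] F [-0.4  0.7 -1. ] T [-0.031 -0.009  0.   ] q [ 0.21  0.34  0.06  1.77 -0.03  1.04  2.62] grip 0.0 1.0
to thimble, tool axes: [-0.0013 -0.0027  0.0754]
```

Request:
arm_command(commands=[0, -0.001, 0.02, 0, 0, 0, 1, -0.001, -0.002, 0.045, 0, 0, 0, 1, -0.001, -0.002, 0.065, 0, 0, 0, 1, -0.001, -0.002, 0.073, 0, 0, 0, 1, -0.001, -0.002, 0.073, 0, 0, 0, 1, -0.001, -0.002, 0.073, 0, 0, 0, 1])

```text
t: 12.85
eef_pos: [0.5554, -0.2109, 0.1627]
tool_rot: [0.0, -0.376, 0.927, -0.0]
contact_force: [1.6, 0.4, 0.1]
gripper_width: 1.002
grasp_force: 0.0
```

```bash
python3 st.py
```

```text
12.85 [ 0.5554 -0.2109  0.1627] yaw -135.9 zaxis [ 0.001 -0.    -1.   ] F [1.6 0.4 0.1] T [-0.027  0.012 -0.037] q [ 0.21  0.42  0.06  1.82 -0.03  0.9   2.63] grip 0.0 1.002
to thimble, tool axes: [0.0009 0.0014 0.0057]
```

Request:
arm_command(commands=[0.001, 0.001, 0.004, 0, 0, 0, 0.6, 0.001, 0.001, 0.004, 0, 0, 0, 0.3, 0.001, 0.001, 0.004, 0, 0, 0, 0.2, 0.001, 0.001, 0.004, 0, 0, 0, 0.2, 0.001, 0.001, 0.004, 0, 0, 0, 0.2, 0.001, 0.001, 0.004, 0, 0, 0, 0.2, 0.001, 0.001, 0.004, 0, 0, 0, 0.2, 0.001, 0.001, 0.004, 0, 0, 0, 0.2], force=40)

```text
t: 13.65
eef_pos: [0.5545, -0.2118, 0.1589]
tool_rot: [0.001, -0.376, 0.927, -0.001]
contact_force: [3.4, -4.7, 3.8]
gripper_width: 0.365
grasp_force: 40.9
```

```bash
python3 st.py
```

```text
13.65 [ 0.5545 -0.2118  0.1589] yaw -135.9 zaxis [ 0.003 -0.002 -1.   ] F [ 3.4 -4.7  3.8] T [-0.825 -0.651 -0.045] q [ 0.21  0.42  0.06  1.83 -0.03  0.89  2.63] grip 40.9 0.365
to thimble, tool axes: [-0.0004  0.0014  0.0019]
```

Request:
arm_command(commands=[0, -0.001, 0, 0, 0, 6, 0.2, 0, -0.001, 0, 0, 0, 12, 0.2, 0, -0.001, 0, 0, 0, 18, 0.2, 0, -0.001, 0, 0, 0, 24, 0.2, 0, -0.001, 0, 0, 0, 30, 0.2, 0, -0.001, 0, 0, 0, 36, 0.2, 0, -0.001, 0, 0, 0, 42, 0.2, 0, -0.001, 0, 0, 0, 48, 0.2])

```text
t: 14.45
eef_pos: [0.5551, -0.2129, 0.1589]
tool_rot: [0.002, 0.036, 0.999, -0.001]
contact_force: [2.8, -5.5, 3.9]
gripper_width: 0.365
grasp_force: 40.9
```

```bash
python3 st.py
```

```text
14.45 [ 0.5551 -0.2129  0.1589] yaw 175.9 zaxis [ 0.003 -0.002 -1.   ] F [ 2.8 -5.5  3.9] T [-1.122 -0.769  0.078] q [ 0.07  0.43  0.25  1.84 -0.13  0.89  1.88] grip 40.9 0.365
to thimble, tool axes: [0.0015 0.0023 0.0019]
```

Request:
arm_command(commands=[0, 0, 0, 0, 0, 6, 0.2, 0, 0, 0, 0, 0, 12, 0.2, 0, 0, 0, 0, 0, 18, 0.2, 0, 0, 0, 0, 0, 24, 0.2])

```text
t: 14.85
eef_pos: [0.555, -0.2136, 0.159]
tool_rot: [0.002, 0.243, 0.97, -0.001]
contact_force: [3.1, -6.3, 2.7]
gripper_width: 0.361
grasp_force: 40.8
```

```bash
python3 st.py
```

```text
14.85 [ 0.555  -0.2136  0.159 ] yaw 151.8 zaxis [ 0.003 -0.003 -1.   ] F [ 3.1 -6.3  2.7] T [-1.42  -0.639  0.061] q [-0.01  0.44  0.35  1.84 -0.19  0.89  1.51] grip 40.8 0.361
to thimble, tool axes: [0.0025 0.0021 0.0019]
```

Request:
arm_command(commands=[-0.0015, -0.001, 0, 0, 0, 6, 0.2, -0.0015, -0.001, 0, 0, 0, 12, 0.2, -0.0015, -0.001, 0, 0, 0, 18, 0.2])

```text
t: 15.15
eef_pos: [0.5549, -0.2141, 0.1589]
tool_rot: [0.001, 0.392, 0.92, -0.0]
contact_force: [-1.0, -3.6, 7.2]
gripper_width: 0.361
grasp_force: 41.2
```

```bash
python3 st.py
```

```text
15.15 [ 0.5549 -0.2141  0.1589] yaw 133.9 zaxis [ 0.001 -0.001 -1.   ] F [-1.  -3.6  7.2] T [-0.736  0.115  0.139] q [-0.06  0.45  0.43  1.85 -0.23  0.9   1.24] grip 41.2 0.361
to thimble, tool axes: [0.0034 0.0017 0.0019]
```

Request:
arm_command(commands=[0, 0, 0, 0, 0, 6, 0.2, 0, 0, 0, 0, 0, 12, 0.2, 0, 0, 0, 0, 0, 18, 0.2])

```text
t: 15.45
eef_pos: [0.5545, -0.2144, 0.1588]
tool_rot: [0.0, 0.531, 0.847, -0.0]
contact_force: [-2.5, -4.5, 7.5]
gripper_width: 0.361
grasp_force: 41.4
```

```bash
python3 st.py
```

```text
15.45 [ 0.5545 -0.2144  0.1588] yaw 115.8 zaxis [ 0.    -0.001 -1.   ] F [-2.5 -4.5  7.5] T [-0.889  0.377  0.131] q [-0.12  0.46  0.5   1.85 -0.28  0.9   0.97] grip 41.4 0.361
to thimble, tool axes: [0.0039 0.0011 0.0018]
```

Request:
arm_command(commands=[0, 0, 0, 0, 0, 6, 0.2, 0, 0, 0, 0, 0, 12, 0.2, 0, 0, 0, 0, 0, 18, 0.2])

```text
t: 15.75
eef_pos: [0.5541, -0.2146, 0.1588]
tool_rot: [0.0, 0.657, 0.754, -0.001]
contact_force: [-3.7, -4.8, 8.4]
gripper_width: 0.362
grasp_force: 41.4
```

```bash
python3 st.py
```

```text
15.75 [ 0.5541 -0.2146  0.1588] yaw 97.9 zaxis [-0.    -0.001 -1.   ] F [-3.7 -4.8  8.4] T [-0.943  0.68   0.235] q [-0.17  0.48  0.58  1.85 -0.32  0.91  0.7 ] grip 41.4 0.362
to thimble, tool axes: [0.0041 0.0003 0.0018]
```

Request:
arm_command(commands=[0, 0, 0, 0, 0, 6, 0.2, 0, 0, 0, 0, 0, 12, 0.2])

```text
t: 15.95
eef_pos: [0.5538, -0.2147, 0.1588]
tool_rot: [0.0, 0.732, 0.681, -0.001]
contact_force: [-4.9, -4.7, 9.7]
gripper_width: 0.364
grasp_force: 41.4
```

```bash
python3 st.py; python3 - <<'E'
from h import *
import pickle
for n in("scene",):
    c=read_camera(n);pickle.dump(c,open(n+"2.pkl","wb"));save(n+"2",c["img"][150:220,170:290],6)
E
python3 st.py
```

```text
15.95 [ 0.5538 -0.2147  0.1588] yaw 85.8 zaxis [-0.001 -0.001 -1.   ] F [-4.9 -4.7  9.7] T [-0.908  0.88   0.241] q [-0.21  0.49  0.64  1.86 -0.36  0.91  0.52] grip 41.4 0.364
to thimble, tool axes: [ 0.0042 -0.0003  0.0018]
16.0 [ 0.5538 -0.2147  0.1588] yaw 85.5 zaxis [-0.001 -0.001 -1.   ] F [-4.9 -3.6 11.8] T [-0.854  0.826  0.057] q [-0.21  0.49  0.64  1.86 -0.36  0.91  0.51] grip 41.7 0.362
to thimble, tool axes: [ 0.0042 -0.0004  0.0018]
```

View pics/scene2.png

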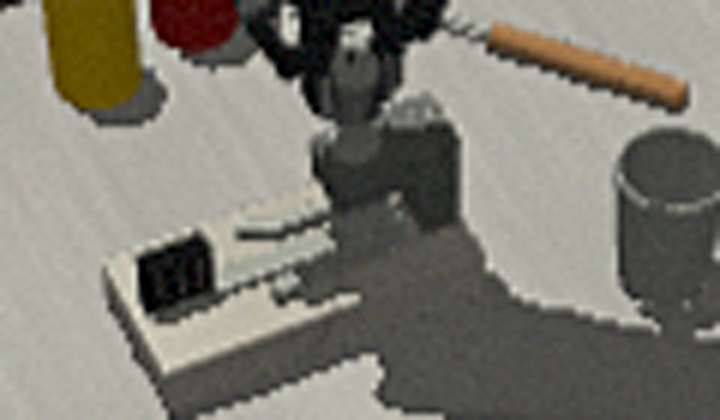

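The torque has levelled off at 0.24 N·m, with 0.06 at rest, so the ratchet is slipping and the clamp set at about 110–125° of turn. I'll turn roughly 36° more.

Request:
arm_command(commands=[0, 0, 0, 0, 0, 6, 0.2, 0, 0, 0, 0, 0, 12, 0.2, 0, 0, 0, 0, 0, 18, 0.2])

```text
t: 16.3
eef_pos: [0.5534, -0.2147, 0.1588]
tool_rot: [-0.0, 0.83, 0.558, -0.001]
contact_force: [-5.8, -3.8, 12.3]
gripper_width: 0.361
grasp_force: 41.5
```

```bash
python3 st.py
```

```text
16.3 [ 0.5534 -0.2147  0.1588] yaw 67.8 zaxis [-0.002 -0.001 -1.   ] F [-5.8 -3.8 12.3] T [-0.835  1.162  0.176] q [-0.26  0.51  0.72  1.86 -0.41  0.93  0.26] grip 41.5 0.361
to thimble, tool axes: [ 0.004  -0.0012  0.0018]
```

Request:
arm_command(commands=[0, 0, 0, 0, 0, 6, 0.2, 0, 0, 0, 0, 0, 12, 0.2, 0, 0, 0, 0, 0, 18, 0.2])

```text
t: 16.6
eef_pos: [0.553, -0.2145, 0.1588]
tool_rot: [-0.0, 0.907, 0.421, -0.001]
contact_force: [-6.8, -2.5, 12.6]
gripper_width: 0.363
grasp_force: 41.7
```

```bash
python3 st.py
```

```text
16.6 [ 0.553  -0.2145  0.1588] yaw 49.8 zaxis [-0.002 -0.    -1.   ] F [-6.8 -2.5 12.6] T [-0.639  1.495  0.219] q [-0.32  0.54  0.8   1.86 -0.47  0.94 -0.01] grip 41.7 0.363
to thimble, tool axes: [ 0.0035 -0.0019  0.0018]
```

Request:
arm_command(commands=[0, 0, 0, 0, 0, 0, 0.2, 0, 0, 0, 0, 0, 0, 0.2])

```text
t: 16.8
eef_pos: [0.553, -0.2145, 0.1588]
tool_rot: [-0.0, 0.906, 0.423, -0.001]
contact_force: [-7.2, -2.3, 13.4]
gripper_width: 0.362
grasp_force: 42.0
```

```bash
python3 st.py
```

```text
16.8 [ 0.553  -0.2145  0.1588] yaw 50.0 zaxis [-0.002 -0.    -1.   ] F [-7.2 -2.3 13.4] T [-0.625  1.411  0.084] q [-0.32  0.54  0.8   1.86 -0.47  0.94 -0.  ] grip 42.0 0.362
to thimble, tool axes: [ 0.0036 -0.0019  0.0018]
```

Request:
arm_command(commands=[0, 0, 0, 0, 0, 0, 0.6, 0, 0, 0, 0, 0, 0, 1, 0, 0, 0, 0, 0, 0, 1, 0, 0, 0, 0, 0, 0, 1, 0, 0, 0, 0, 0, 0, 1, 0, 0, 0, 0, 0, 0, 1])

```text
t: 17.4
eef_pos: [0.5548, -0.2129, 0.1578]
tool_rot: [-0.0, 0.906, 0.424, -0.0]
contact_force: [0.3, -0.3, -0.9]
gripper_width: 1.002
grasp_force: 0.0
```

Request:
arm_command(commands=[0, 0, -0.02, 0, 0, 0, 1, 0, 0, -0.05, 0, 0, 0, 1, 0, 0, -0.08, 0, 0, 0, 1, 0, 0, -0.11, 0, 0, 0, 1, 0, 0, -0.14, 0, 0, 0, 1, 0, 0, -0.14, 0, 0, 0, 1])

```text
t: 18.0
eef_pos: [0.5567, -0.2144, 0.302]
tool_rot: [0.002, 0.906, 0.424, 0.003]
contact_force: [0.1, -0.4, -0.0]
gripper_width: 0.995
grasp_force: 0.0
```

```bash
python3 st.py; python3 - <<'E'
from h import *
import pickle
c=read_camera("wrist");save("w6",c["img"],1.5)
p=pickle.load(open("w5.pkl","rb"));
a=plane(p,386/1.5,82/1.5,.191)-plane(p,394/1.5,100/1.5,.191);print("pointer angle before",np.degrees(np.arctan2(-a[1],-a[0])))
for d in(0,.146):print(proj(c,[.5538,-.2115,.045+d])*1.5)
s=read_camera("scene");a=s["img"][160:220,180:260];save("s3",a,8)
E
```

```text
18.0 [ 0.5567 -0.2144  0.302 ] yaw 50.1 zaxis [ 0.007 -0.001 -1.   ] F [ 0.1 -0.4 -0. ] T [ 0.03  -0.002  0.013] q [-0.42  0.38  0.91  1.71 -0.33  1.2  -0.12] grip 0.0 0.995
to thimble, tool axes: [ 0.0007 -0.0056  0.145 ]
pointer angle before 25.76648555027896
[374.72788122 241.53323971]
[373.60546334 286.32919568]
```

View pics/w6.png

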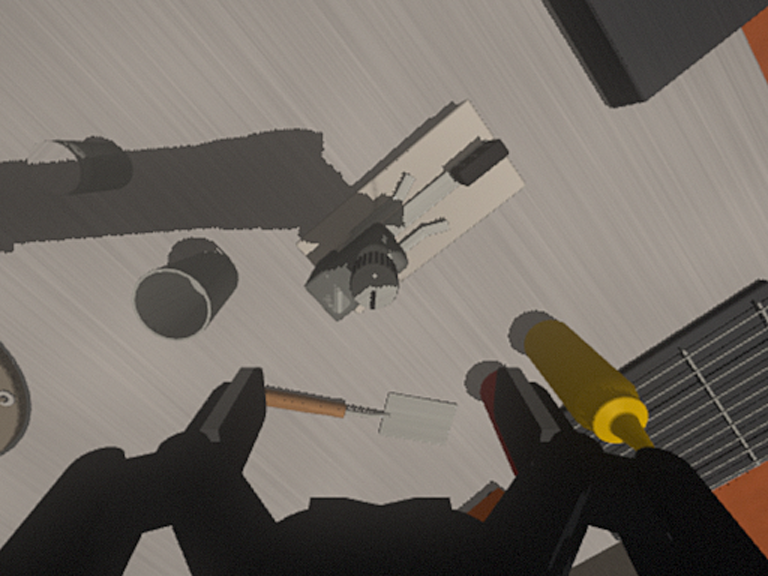

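The thimble is released, the lever lies in the channel, and the pointer now runs from about (374,290) to (374,306). I'll quantify the cap's turn.

```bash
python3 - <<'E'
from h import *
import pickle
c6=read_camera("wrist");c5=pickle.load(open("w5.pkl","rb"))
for c,(u0,u1,v0,v1),ctr in((c5,(250,266,50,70),None),(c6,(242,258,190,206),None)):
    g=c["img"][v0:v1,u0:u1].max(2);m=(g<70).astype(np.uint8)
    k,l,st,ce=cv2.connectedComponentsWithStats(m,connectivity=8);print(st[1:].tolist())
    print(g if c is c6 else "")
    i=1+np.argmax([st[j][4] if st[j][2]<9 and st[j][3]<14 and st[j][4]<60 else 0 for j in range(1,k)])
    y,x=np.nonzero(l==i);P=np.array([plane(c,a+u0,b+v0,.191)[:2] for a,b in zip(x,y)])
    w,V=np.linalg.eigh(np.cov(P.T));d=V[:,1];print(len(x),"mid",P.mean(0),"angle",np.degrees(np.arctan2(d[1],d[0])))
print(plane(c6,375/1.5,286/1.5,.191))
E
```

```text
[[3, 2, 13, 18, 69]]

69 mid [ 0.56193865 -0.20609467] angle -146.8906458585517
[[1, 1, 2, 2, 2], [5, 0, 2, 1, 2], [8, 1, 3, 1, 3], [12, 1, 4, 1, 4], [0, 4, 1, 2, 2], [8, 5, 3, 11, 23]]
[[ 74  73  73  71  70  69  69  70  70  72  72  72  76  74  74  73]
 [ 74  72  68 110 134  93 105  95  63  63  64  71  69  69  66  64]
 [ 73  68 107 147 160 134 143 140 128 132 134  93 106 128  90 103]
 [ 71 109 148 155 147 152 154 157 162 163 164 140 142 159 140 149]
 [ 69 100 140 152 152 150 155 157 139 118 128 151 157 158 159 159]
 [ 61 101 141 152 151 151 151 157 112  51  65 121 153 158 155 155]
 [104 147 156 150 150 151 152 134  78  38  37 119 155 156 153 155]
 [148 158 151 150 147 148 155 145  92  42  39 133 162 153 154 156]
 [153 150 145 146 147 150 160 142  88  43  37 130 161 155 154 154]
 [148 145 146 150 151 153 164 113  49  44  50 134 160 151 150 151]
 [145 149 150 151 154 156 161 135  76  44  54 133 158 152 150 150]
 [149 150 154 152 152 154 133 108  73  47  56 129 157 153 148 150]
 [153 156 151 152 150 156 140  90  49  43  70 135 153 151 151 153]
 [142 152 150 149 150 154 163 112  47  45  75 138 158 153 153 150]
 [166 162 153 154 149 151 133  81  45  45  94 142 156 151 151 148]
 [186 179 167 154 147 150 138  88  44  44 100 147 153 151 152 150]]
23 mid [ 0.54780988 -0.21749785] angle -136.68146434341347
[ 0.55323352 -0.20935325  0.191     ]
```

The cap turned about 170°, which matches the tool's 174°, so the grip did not slip. That puts the ratchet slip at about 0.8–1.1 rad.

```bash
python3 -c "
from station import hand_in
print(hand_in())"
```

```text
the job is handed in; nothing more can be done
None
```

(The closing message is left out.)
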